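# Load the turning hardware carousel and bring the glue round to the front

### The job

Stand the two loose jars upright in the two empty cells of the turning hardware carousel, one in each, and let go of them. Then take the hexagonal grip on top of the carousel's centre post and turn the carousel until the glue bottle (the one with the nozzle) stands at the front, in line with the pointer on the fixed base. The carousel runs freely on its bearing, so finish with the gripper still closed on that grip, holding the carousel still; keep everything in its cell and do not disturb the other tools lying near.

Things in the scene. Friction and masses are not known exactly. Their poses are not given: they have to be found in the camera images.
- carousel_base: Fixed plywood base of the carousel, a disc 180 mm wide and 18 mm thick screwed to the bench, with a nose 46 mm wide that sticks out at the front to 160 mm from the centre and bears a small brass pointer. Origin: on the turning axis, at bench height; its -x axis points from the axis along the nose and pointer (the front), z up.
- front (a point): Point of the fixed base straight behind the pointer, 73.7 mm from the axis, at the height of the tray floor (37 mm above the bench): the middle of whichever cell stands exactly at the front.
- turntable (a joint): Turning of the round five-cell tray on its ball bearing, rad, 0 at the start, counter-clockwise from above positive, no stop within a full turn either way. Light drag: about 0.08 N m plus 0.12 N m s/rad; no detent or spring: it stays where it is left, but any push swings it. Plywood tray 240 mm wide; tops above the bench: dividers 97 mm, outer rim 77 mm.
- grip (a point): Centre of the hexagonal wooden grip on top of the centre post, on the turning axis, 213 mm above the bench; 24 mm across its flats, from 184 to 238 mm above the bench. Turns with the tray: one pair of flats faces along its +y and -y axes, the other two pairs 60 degrees to either side: three ways to pinch it from above. Its -x axis points at cell0. A jar in a cell reaches 197 mm.
- cell0 (a point): Centre of cell 0 on the tray floor (37 mm above the bench), 73.7 mm from the axis; turns with the tray. Room for an upright round thing of 80 mm diameter between 6 mm dividers and the rim. Cells are numbered counter-clockwise from above, 72 degrees apart. Occupied at the start.
- cell1 (a point): Centre of cell 1 on the tray floor (37 mm above the bench), 73.7 mm from the axis; turns with the tray. Room for an upright round thing of 80 mm diameter between 6 mm dividers and the rim. Cells are numbered counter-clockwise from above, 72 degrees apart. Occupied at the start.
- cell2 (a point): Centre of cell 2 on the tray floor (37 mm above the bench), 73.7 mm from the axis; turns with the tray. Room for an upright round thing of 80 mm diameter between 6 mm dividers and the rim. Cells are numbered counter-clockwise from above, 72 degrees apart. One of the two cells that are empty at the start.
- cell3 (a point): Centre of cell 3 on the tray floor (37 mm above the bench), 73.7 mm from the axis; turns with the tray. Room for an upright round thing of 80 mm diameter between 6 mm dividers and the rim. Cells are numbered counter-clockwise from above, 72 degrees apart. One of the two cells that are empty at the start.
- cell4 (a point): Centre of cell 4 on the tray floor (37 mm above the bench), 73.7 mm from the axis; turns with the tray. Room for an upright round thing of 80 mm diameter between 6 mm dividers and the rim. Cells are numbered counter-clockwise from above, 72 degrees apart. Occupied at the start.
- jar_a: Plain round hardware jar, 54 mm diameter and 160 mm tall, straight-sided clear plastic with a knurled metal screw lid (the lid is as wide as the body; the whole jar is rigid and may be gripped round lid or body), about 0.3 kg. Origin: centre of its underside, z up. Holds wooden dowel pins; stands loose on the left side of the bench at the start.
- jar_b: Plain round hardware jar, 54 mm diameter and 160 mm tall, straight-sided clear plastic with a knurled metal screw lid (the lid is as wide as the body; the whole jar is rigid and may be gripped round lid or body), about 0.3 kg. Origin: centre of its underside, z up. Holds steel screws; stands loose on the left side of the bench at the start.
- glue_bottle: Squeeze bottle of wood glue, 64 mm diameter, 225 mm tall: round body up to 166 mm, narrowing to a 26 mm cap and pointed nozzle. Stands loose in a cell beside the front one. Origin: centre of its underside, z up.
- oil_bottle: Round bottle with a screw cap, 56 mm diameter, 170 mm tall, loose in a cell of the carousel. Origin: centre of its underside.
- wax_can: Round can, 62 mm diameter, 110 mm tall, loose in a cell of the carousel. Origin: centre of its underside.
- post: The carousel's centre post with the hexagonal grip, fixed to the tray and turning with it, 238 mm above the bench at its top. Origin: on the turning axis, 28 mm above the bench.
- sanding_block: Bystander: cork-coloured sanding block, 65 x 112 x 35 mm, lying on the bench. Origin: centre of its underside.
- block_plane: Bystander: small hand plane, 46 x 160 x 40 mm, lying on the bench beyond the carousel. Origin: centre of its underside.
- offcut_2: Bystander: wood offcut, 50 x 90 x 30 mm, lying on the bench beyond the jars. Origin: centre of its underside.

How it is judged:
On the way, in this order (a step that is already met when the one before it is completed fails the run):
1. both loose jars stand in empty cells of the carousel, one in each, let go ((horizontal distance between jar_a and cell0 below 0.026 m or horizontal distance between jar_a and cell1 below 0.026 m or horizontal distance between jar_a and cell2 below 0.026 m or horizontal distance between jar_a and cell3 below 0.026 m or horizontal distance between jar_a and cell4 below 0.026 m) and z of jar_a in the frame of cell0 between -0.006 and 0.01 m and angle between each of jar_a, jar_b's own z axis and vertical below 0.12 rad and (horizontal distance between jar_b and cell0 below 0.026 m or horizontal distance between jar_b and cell1 below 0.026 m or horizontal distance between jar_b and cell2 below 0.026 m or horizontal distance between jar_b and cell3 below 0.026 m or horizontal distance between jar_b and cell4 below 0.026 m) and z of jar_b in the frame of cell0 between -0.006 and 0.01 m and contact force between the fingers and jar_a below 0.3 N and contact force between the fingers and jar_b below 0.3 N), for 0.2 s.
2. the glue bottle stands at the front in line with the pointer, with the grip held (y of glue_bottle in the frame of carousel_base between -0.016 and 0.016 m and x of glue_bottle in the frame of carousel_base below -0.05 m and contact force between the fingers and post above 2 N), for 0.2 s.
At the end, for the whole second after the job is handed in: Every container upright in a cell (within 26 mm of its centre, on the floor, tilt under 0.12 rad), the jars untouched; glue bottle's centre within 16 mm of the front line, on the pointer side; carousel slower than 0.2 rad/s; fingers press on the centre post with over 2 N (all of step 1 and all of step 2 and velocity of joint turntable between -0.2 and 0.2 rad/s and (horizontal distance between glue_bottle and cell0 below 0.026 m or horizontal distance between glue_bottle and cell1 below 0.026 m or horizontal distance between glue_bottle and cell2 below 0.026 m or horizontal distance between glue_bottle and cell3 below 0.026 m or horizontal distance between glue_bottle and cell4 below 0.026 m) and z of glue_bottle in the frame of cell0 between -0.006 and 0.01 m and angle between each of glue_bottle, oil_bottle, wax_can's own z axis and vertical below 0.12 rad and (horizontal distance between oil_bottle and cell0 below 0.026 m or horizontal distance between oil_bottle and cell1 below 0.026 m or horizontal distance between oil_bottle and cell2 below 0.026 m or horizontal distance between oil_bottle and cell3 below 0.026 m or horizontal distance between oil_bottle and cell4 below 0.026 m) and z of oil_bottle in the frame of cell0 between -0.006 and 0.01 m and (horizontal distance between wax_can and cell0 below 0.026 m or horizontal distance between wax_can and cell1 below 0.026 m or horizontal distance between wax_can and cell2 below 0.026 m or horizontal distance between wax_can and cell3 below 0.026 m or horizontal distance between wax_can and cell4 below 0.026 m) and z of wax_can in the frame of cell0 between -0.006 and 0.01 m); the arm keeps its last pose, push and grip.
It fails at once if a jar, bottle or can is tipped over (beyond 0.5 rad) (angle between any of glue_bottle, oil_bottle, wax_can, jar_a, jar_b's own z axis and vertical above 0.5 rad).
It fails at once if a bystander tool is pushed more than 40 mm (distance of any of sanding_block, block_plane, offcut_2 from where it was at the start of the episode above 0.04 m).
It fails at once if something that already stood in the carousel is lifted out of its cell (z of any of glue_bottle, oil_bottle, wax_can in the frame of cell0 above 0.05 m).
It also fails if it takes over 72 s, if anything falls off the work surface, if the arm or the gripper's body presses on something with over 40 N, if the wrist force passes 120 N, or if a joint passes its speed limit or range.

### The arm

A 6-joint arm with a two-finger parallel gripper is mounted at the origin on the work surface; the furniture and walls round the work are solid. World frame = base frame: x ahead of the robot, y to its left, z up, the work surface at z = 0. Lengths are in m, angles in rad, forces in N, time in s.
With the tool pointing down it reaches from about 0.325 to 0.775 m from the base axis. Payload 5.5 kg.
Tool frame: the origin (TCP) lies between the finger pads; the fingertips stand 11 mm ahead of it and the grasp point (between the pads) lies 8 mm behind it; z points along the fingers, y is the line along which they close (so a half turn about z gives the same grasp; the last joint's range is limited). The gripper opens to 88 mm and grips with 3 to 60 N. Pads are 20 mm wide; open, the fingers measure 115 mm over their backs; the gripper's body (75 mm by 178 mm) begins 61 mm behind the grasp point.
Start: joints at [-1.382, 0.091, 1.231, -0, 1.82, -0.057], TCP at [0.146, -0.582, 0.234] pointing down, gripper open.
Joint ranges: [-2.87, 2.87], [-0.86, 2.18], [0.17, 2.46], [-1.51, 4.65], [0.06, 2.69], [-2.65, 2.65]. Speed limits (rad/s): [2.57, 2.57, 3.01, 3.14, 3.14, 3.14].

### API

Orientations are given as a rotation vector (axis times angle).
In Python, from workcell import bot gives the robot as it stands.
- The arm moves only by the shell command python3 inch.py 'ROWS' [OPENING] [FORCE]. ROWS is a JSON list that holds a single list of rows (three levels of brackets), with 1 to 12 rows, each of 6 numbers: dx, dy, dz in shares of the most that a row can go, 1 being 62.5 mm, then a rotation vector rx, ry, rz in rad; each row shifts and turns the commanded pose from where the row before left it, along the tool's axes as they then stand; what a row does not reach is not made up. A row lasts 1/8 s, in which the tool goes at most 0.0625 m and 0.188 rad, less where a joint would pass 70% of its speed; a pose out of reach is approached as far as the arm can. OPENING is the finger opening in m, set as the command begins (- or left out keeps the last). The fingers move at their own pace and stop on an object; FORCE is the grip in N (left out, the last holds). Time passes only in rows, so rows that do not move let the fingers close. It prints the time, the measured TCP pose, the force, the opening and the grip force at its end. Input that does not fit is refused with a message, and nothing moves.
- bot.get_state(): the state, without advancing time (a new reading comes with each control period).
- bot.read_camera(name): name is "side" or "top"; returns the picture (384x512x3 uint8, blue, green, red); there is no depth.
- bot.calibration(name): a dict with "fx", "fy", "cx", "cy" (pixels), "position" and "attitude" of the camera in the world. Camera axes: x right, y down, z forward; pixel columns grow to the right and rows downward; lengths in m; the calibration is good to about 2 mm. A picture is of the moment at which its call begins. calibration takes no time and is no camera call.
- bot.finish_job(): hands the job in; it is judged then, once.
The state is a dict: "time_s": time; "joint_pos": joint angles; "joint_velocities": joint speeds; "tau": joint torques, N m; "tcp_pos": TCP position; "tool_rot": TCP orientation; "ft_force": force on the tool from outside, world axes, zero at the start; "torque": the same for the moment, N m; "width": finger opening in m; "gripper_force": force on a finger pad.
Only numpy, scipy, OpenCV 4.12 (cv2) and the standard library are available. Lean on these libraries where they do the work, as an engineer would, in place of code of your own. Each camera call takes 0.05 s, during which the arm holds its last target. There are 200 camera calls.

## Working session

There is one attempt and no reset: what is moved stays moved. The work goes in short steps, Python scripts to look and compute and a shell command to move; the robot and the scene stay as the last step left them, time stands still between calls to the robot, and variables do not carry over. Pictures are saved under pics/ and viewed, at most 10 in all, crops included, and the job is handed in when it is done.

```bash
ls; mkdir -p pics; python3 - <<'E'
from workcell import bot
import cv2
for n in("top","side"):
    c=bot.calibration(n);print(n,c)
    cv2.imwrite(f"pics/{n}0.png",bot.read_camera(n))
s=bot.get_state();print(s["tcp_pos"],s["tool_rot"],s["width"],s["time_s"])
E
```

```text
inch.py
pics
workcell.py
top {'fx': 439.2007197421002, 'fy': 439.2007197421002, 'cx': 257.4764274532496, 'cy': 199.13072169779184, 'position': array([ 0.26645572, -0.05879024,  1.36471157]), 'attitude': array([-2.13502577,  2.08452914, -0.18444184])}
side {'fx': 378.4852214288512, 'fy': 378.4852214288512, 'cx': 260.3543435883626, 'cy': 187.58350258001292, 'position': array([ 0.41986363, -1.2029333 ,  0.68427573]), 'attitude': array([-2.0034774 ,  0.04933443, -0.04878951])}
[ 0.14593449 -0.58172642  0.23264365] [-3.11620349e+00 -3.84867357e-01  2.13516895e-04] 0.08784645842365256 0.1
```

View pics/top0.png

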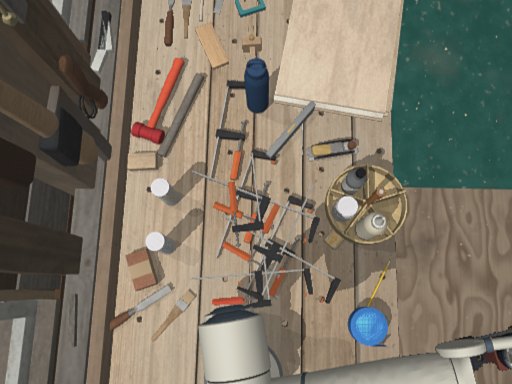

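View pics/side0.png

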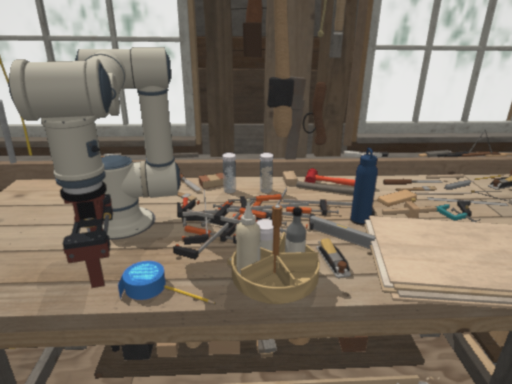

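Top view: jar lids are at about (160,188) and (155,241), the carousel at about (367,203), and the glue bottle near (376,220). The side view shows the carousel near (275,270). Next I'll zoom in on the carousel.

```bash
cat > h.py <<'E'
from workcell import bot
import cv2, numpy as np
from scipy.spatial.transform import Rotation as R
def onplane(n,u,v,z):
    c=bot.calibration(n);d=R.from_rotvec(c["attitude"]).apply([(u-c["cx"])/c["fx"],(v-c["cy"])/c["fy"],1])
    p=np.array(c["position"]);return p+d*(z-p[2])/d[2]
def proj(n,P):
    c=bot.calibration(n);q=R.from_rotvec(c["attitude"]).inv().apply(np.array(P)-c["position"])
    return np.array([c["cx"]+c["fx"]*q[0]/q[2],c["cy"]+c["fy"]*q[1]/q[2]])
def tool(P):
    s=bot.get_state();return R.from_rotvec(s["tool_rot"]).inv().apply(np.array(P)-s["tcp_pos"])
def yaw():
    s=bot.get_state();y=R.from_rotvec(s["tool_rot"]).as_matrix()[:,1];return np.degrees(np.arctan2(y[1],y[0]))
E
python3 - <<'E'
from h import *
im=cv2.imread("pics/top0.png")
a=cv2.resize(im[155:255,315:420],None,fx=6,fy=6,interpolation=cv2.INTER_CUBIC)[:600]
cv2.imwrite("pics/car.png",a)
m=(im.min(2)>185).astype(np.uint8)
n,l,st,ce=cv2.connectedComponentsWithStats(m)
for i in range(1,n):
    if 60<st[i,4]<900 and 100<ce[i,0]<420: print(st[i],ce[i],onplane("top",*ce[i],.16))
print(yaw())
E
```

```text
[ 91  26  21  44 229] [101.23144105  52.97816594] [0.94217019 0.45139643 0.16      ]
[274  96  34   9 127] [289.76377953  99.73228346] [ 0.80187879 -0.11779559  0.16      ]
[319 104  56  12 196] [347.98979592 109.71428571] [ 0.77396253 -0.28689455  0.16      ]
[151 178  18  19 262] [159.38549618 186.72900763] [0.53327895 0.24683912 0.16      ]
[337 197  21  19 312] [347.11217949 205.99038462] [ 0.48982912 -0.2804688   0.16      ]
[145 232  19  19 280] [154.46071429 240.81785714] [0.3803485  0.24990511 0.16      ]
-75.91864995289421
```

View pics/car.png

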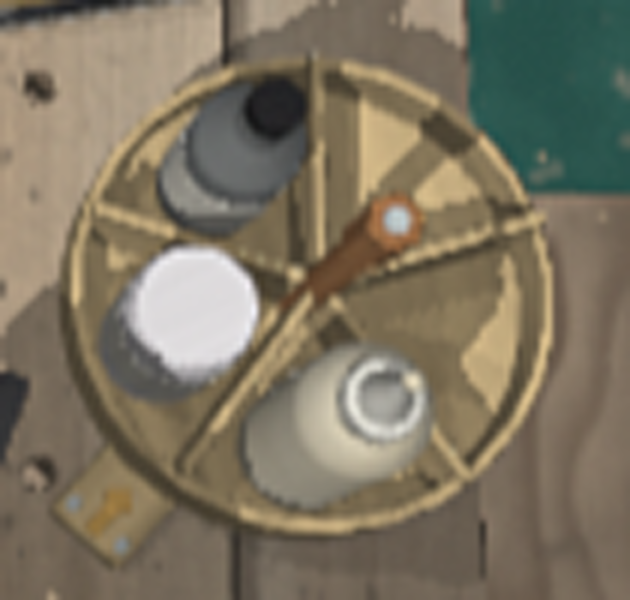

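The crop shows oil at upper left, wax can at left, glue at lower centre and the nose with its pointer at lower left. The empty cells are at right and upper right. The post top is at crop (398,220), and the divider ends are at (313,55), (545,215), (470,470), (183,465) and (97,208).

```bash
python3 - <<'E'
from h import *
f=lambda u,v,z:onplane("top",u/6+315-.42,v/6+155-.42,z)
ax=f(398,220,.238);print("axis post",ax)
E=np.array([f(u,v,.097) for u,v in[(313,55),(545,215),(470,470),(183,465),(97,208)]])
A=np.c_[2*E[:,:2],np.ones(5)];s=np.linalg.lstsq(A,(E[:,:2]**2).sum(1),rcond=None)[0];c=s[:2]
print("axis ends",c,np.sqrt(s[2]+c@c))
ang=np.degrees(np.arctan2(*(E[:,:2]-c).T[::-1]));print(ang)
off=np.mean([(a-72*k+36)%72-36+0 for a,k in zip(ang-ang[0],[0,-1,-2,-3,-4])])+ang[0];print("off",off)
for k,nm in enumerate(["cell3","cell2","cell1glue","cell0wax","cell4oil"]):
    t=off-36-72*k;print(nm,t%360,c+.0737*np.array([np.cos(np.radians(t)),np.sin(np.radians(t))]))
n=np.mean([f(72,502,.018),f(122,546,.018)],0)[:2];p=f(108,508,.02)[:2]
for q in(n,p):print("front ang",np.degrees(np.arctan2(*(q-c)[::-1]))%360,np.linalg.norm(q-c))
for J in([.533,.247,.2],[.380,.25,.2]):print("tool delta",tool(J))
E
```

```text
axis post [ 0.51648143 -0.35457581  0.238     ]
axis ends [ 0.51654075 -0.35391535] 0.11440471443677885
[   0.94693982  -72.10436708 -142.98939731  143.16998049   72.68016321]
off 0.34066382474367307
cell3 324.3406638247437 [ 0.57642181 -0.39687985]
cell2 252.34066382474367 [ 0.49418335 -0.42414238]
cell1glue 180.34066382474367 [ 0.44284205 -0.35435354]
cell0wax 108.34066382474367 [ 0.49334985 -0.28395913]
cell4oil 36.34066382474367 [ 0.57590668 -0.31024183]
front ang 138.8999297063845 0.15017465396018012
front ang 138.38816800667166 0.14057154230337923
tool delta [ 0.5770607  -0.7095944   0.03390481]
tool delta [ 0.42938805 -0.74972898  0.03396263]
```

The manual's scale: shifts go in shares of 62.5 mm. Converting my numbers, -0.057 m is -0.912, -0.048 m is -0.768.

```bash
python3 inch.py '[[[0, 0, -0.912, 0, 0, 0.123], [0, 0, -0.912, 0, 0, 0.123], [0, 0, -0.896, 0, 0, 0], [0.544, -0.768, 0, 0, 0, 0], [0.544, -0.768, 0, 0, 0, 0], [0.544, -0.768, 0, 0, 0, 0], [0.544, -0.768, 0, 0, 0, 0], [0.544, -0.768, 0, 0, 0, 0], [0.544, -0.768, 0, 0, 0, 0], [0.544, -0.768, 0, 0, 0, 0], [0.544, -0.768, 0, 0, 0, 0], [0, 0, 0, 0, 0, 0]]]' 0.086 20; python3 -c "
from h import *;print(tool([.380,.25,.14]),tool([.533,.247,.14]),yaw())"
```

```text
time_s: 1.6
tcp_pos: [0.4196, -0.195, 0.4031]
tool_rot: [-3.14, -0.01, 0.001]
ft_force: [-0.3, 0.1, 0.0]
width: 0.0863
gripper_force: 0.0
[-0.03655773 -0.44495929  0.26358434] [ 0.11641929 -0.44095691  0.26348419] -89.624598957285
```

```bash
python3 inch.py '[[[-0.0736, -0.8896, 0, 0, 0, 0], [-0.0736, -0.8896, 0, 0, 0, 0], [-0.0736, -0.8896, 0, 0, 0, 0], [-0.0736, -0.8896, 0, 0, 0, 0], [-0.0736, -0.8896, 0, 0, 0, 0], [-0.0736, -0.8896, 0, 0, 0, 0], [-0.0736, -0.8896, 0, 0, 0, 0], [-0.0736, -0.8896, 0, 0, 0, 0], [0, 0, 0.8, 0, 0, 0], [0, 0, 0.8, 0, 0, 0], [0, 0, 0, 0, 0, 0]]]'; python3 - <<'E'
from h import *
print(tool([.380,.25,.14]))
im=bot.read_camera("side");cv2.imwrite("pics/s1.png",cv2.resize(im[100:240,150:330],None,fx=4,fy=4))
for J in ([.38,.25],[.533,.247]):print(proj("side",[*J,.16]),proj("side",[*J,0]))
E
```

```text
time_s: 2.98
tcp_pos: [0.3803, 0.2451, 0.2981]
tool_rot: [3.136, -0.002, -0.015]
ft_force: [0.2, -0.5, 1.0]
width: 0.086
gripper_force: 0.0
[ 0.00112831 -0.00576243  0.15802563]
[228.51460074 154.72131692] [229.38736855 190.42856479]
[266.22014234 154.67508326] [265.51468188 190.25129528]
```

View pics/s1.png

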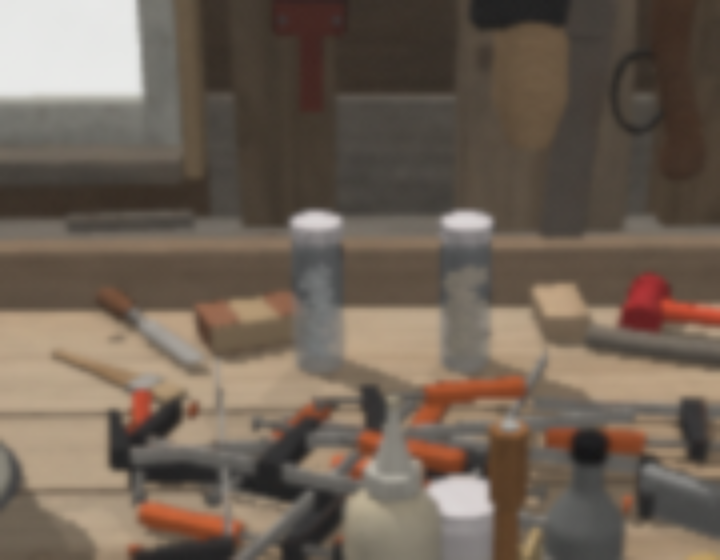

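The side crop shows the red finger above the first jar, with lid centres at full-image (229,155) and (266,155). This matches the measured positions, so I'll descend and grip.

```bash
python3 inch.py '[[[0.016, -0.088, 0.48, 0, 0, 0], [0, 0, 0.72, 0, 0, 0], [0, 0, 0.72, 0, 0, 0], [0, 0, 0.608, 0, 0, 0], [0, 0, 0, 0, 0, 0]]]'; python3 inch.py '[[[0, 0, 0, 0, 0, 0], [0, 0, 0, 0, 0, 0], [0, 0, 0, 0, 0, 0], [0, 0, 0, 0, 0, 0], [0, 0, 0, 0, 0, 0], [0, 0, 0, 0, 0, 0]]]' 0.04 25
```

```text
time_s: 3.65
tcp_pos: [0.3829, 0.2517, 0.1464]
tool_rot: [3.141, -0.002, -0.001]
ft_force: [-0.6, -0.9, 0.6]
width: 0.0858
gripper_force: 0.0
time_s: 4.4
tcp_pos: [0.3828, 0.2522, 0.1468]
tool_rot: [-3.141, 0.001, -0.003]
ft_force: [0.2, -1.9, 5.8]
width: 0.0538
gripper_force: 25.0
```

Converted, -0.06 m is -0.96, -0.04 m is -0.64.

```bash
python3 inch.py '[[[0, 0, -0.64, 0, 0, 0], [0, 0, -0.96, 0, 0, 0], [0, 0, -0.96, 0, 0, 0], [0, 0, -0.96, 0, 0, 0], [0, 0, -0.96, 0, 0, 0], [0, 0, -0.32, 0, 0, 0], [0, 0, 0, 0, 0, 0]]]' && python3 inch.py '[[[0.208, 0.688, 0, 0, 0, 0], [0.2576, 0.8656, 0, 0, 0, 0], [0.2576, 0.8656, 0, 0, 0, 0], [0.2576, 0.8656, 0, 0, 0, 0], [0.2576, 0.8656, 0, 0, 0, 0], [0.2576, 0.8656, 0, 0, 0, 0], [0.2576, 0.8656, 0, 0, 0, 0], [0.2576, 0.8656, 0, 0, 0, 0], [0.2576, 0.8656, 0, 0, 0, 0], [0.2576, 0.8656, 0, 0, 0, 0], [0.2576, 0.8656, 0, 0, 0, 0], [0, 0, 0, 0, 0, 0]]]'; python3 -c "
from h import *;print(tool([.5764,-.3969,.187]),yaw(),bot.get_state()['joint_pos'])"
```

```text
time_s: 5.28
tcp_pos: [0.3827, 0.2526, 0.4465]
tool_rot: [-3.14, -0.0, -0.003]
ft_force: [0.2, 1.0, -3.4]
width: 0.0539
gripper_force: 24.9
time_s: 6.78
tcp_pos: [0.5584, -0.3369, 0.4355]
tool_rot: [-3.134, 0.007, 0.019]
ft_force: [-0.1, 0.8, -3.5]
width: 0.0539
gripper_force: 24.9
[0.02121116 0.06181691 0.2478202 ] -90.26826347001719 [-5.94755389e-01  4.57255071e-01  4.20433592e-01 -5.09317740e-04
  2.27798315e+00  9.80350089e-01]
```

Converted, 0.031 m is 0.496, 0.0106 m is 0.1696.

```bash
python3 inch.py '[[[0.1696, 0.496, 0, 0, 0, 0], [0.1696, 0.496, 0, 0, 0, 0], [0, 0, 0, 0, 0, 0.157], [0, 0, 0, 0, 0, 0.157], [0, 0, 0, 0, 0, 0.157], [0, 0, 0, 0, 0, 0.157], [0, 0, 0.16, 0, 0, 0], [0, 0, 0, 0, 0, 0], [0, 0, 0, 0, 0, 0], [0, 0, 0, 0, 0, 0]]]'; python3 - <<'E'
from h import *
print(tool([.5764,-.3969,.187]),yaw(),bot.get_state()['joint_pos'])
a=bot.read_camera("top")[100:260,300:430];b=bot.read_camera("side")[110:310,190:370]
cv2.imwrite("pics/p1.png",np.hstack([cv2.resize(a,(406,500)),cv2.resize(b,(394,500))]))
for n in("top","side"):print(n,proj(n,[.5764,-.3969,.037]),proj(n,[.5764,-.3969,.289]))
E
```

```text
time_s: 8.02
tcp_pos: [0.5713, -0.3893, 0.4293]
tool_rot: [2.986, -0.97, 0.011]
ft_force: [-0.6, -0.3, -1.9]
width: 0.0537
gripper_force: 24.9
[0.00676012 0.00318959 0.24235337] -125.97651072776225 [-6.47593843e-01  5.91622795e-01  2.47256160e-01  5.46336286e-04
  2.29532324e+00  1.55147564e+00]
top [377.36560491 186.32127627] [402.33034823 164.10496283]
side [298.70226316 280.20240065] [304.47032577 195.36225218]
```

View pics/p1.png

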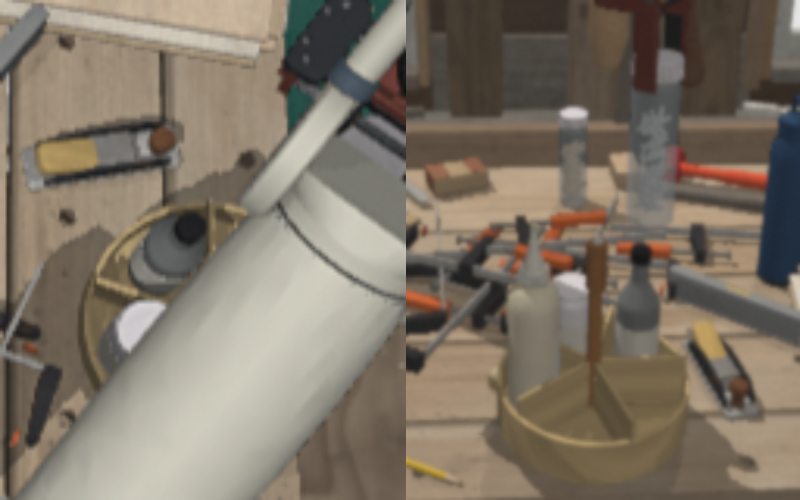

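Side view: the jar hangs upright, with its underside at crop (652,228), over the right-hand empty cell (cell 3). The carousel hasn't moved.

Converted, 0.05 m is 0.8, 0.04 m is 0.64.

```bash
python3 inch.py '[[[0.032, 0.016, 0.64, 0, 0, 0], [0.032, 0.016, 0.8, 0, 0, 0], [0.032, 0.016, 0.8, 0, 0, 0], [0, 0, 0.48, 0, 0, 0], [0, 0, 0, 0, 0, 0], [0, 0, 0, 0, 0, 0]]]'; python3 -c "
from h import *;print(tool([.5764,-.3969,.185]),yaw())"
```

```text
time_s: 8.88
tcp_pos: [0.5757, -0.3965, 0.2612]
tool_rot: [2.985, -0.97, 0.014]
ft_force: [-0.2, -0.2, -2.2]
width: 0.0537
gripper_force: 24.9
[ 6.69613960e-05 -9.09943272e-05  7.61910347e-02] -125.99913834784925
```

Converted, 0.025 m is 0.4, 0.015 m is 0.24.

```bash
python3 inch.py '[[[0, 0, 0.4, 0, 0, 0], [0, 0, 0.4, 0, 0, 0], [0, 0, 0.24, 0, 0, 0], [0, 0, 0.096, 0, 0, 0], [0, 0, 0, 0, 0, 0], [0, 0, 0.048, 0, 0, 0], [0, 0, 0.032, 0, 0, 0], [0, 0, 0.016, 0, 0, 0], [0, 0, 0, 0, 0, 0]]]'
```

```text
time_s: 10.0
tcp_pos: [0.5762, -0.3969, 0.1839]
tool_rot: [2.985, -0.97, 0.015]
ft_force: [-0.3, 0.1, 5.3]
width: 0.0537
gripper_force: 25.0
```

Converted, -0.05 m is -0.8, -0.04 m is -0.64.

```bash
python3 inch.py '[[[0, 0, 0, 0, 0, 0], [0, 0, 0, 0, 0, 0], [0, 0, 0, 0, 0, 0], [0, 0, -0.32, 0, 0, 0], [0, 0, -0.64, 0, 0, 0], [0, 0, -0.8, 0, 0, 0], [0, 0, -0.8, 0, 0, 0], [0, 0, -0.8, 0, 0, 0]]]' 0.068 && python3 inch.py '[[[0, 0, -0.32, 0, 0, -0.157], [0, 0, 0, 0, 0, -0.157], [0, 0, 0, 0, 0, -0.157], [0, 0, 0, 0, 0, -0.157], [0, -0.96, 0, 0, 0, 0], [0, -0.96, 0, 0, 0, 0], [0, -0.96, 0, 0, 0, 0], [0, -0.96, 0, 0, 0, 0], [0, -0.96, 0, 0, 0, 0], [0, -0.96, 0, 0, 0, 0], [0, -0.96, 0, 0, 0, 0], [0, 0, 0, 0, 0, 0]]]' 0.086;  python3 - <<'E'
from h import *
print(tool([.534,.248,.144]),yaw())
a=bot.read_camera("top");cv2.imwrite("pics/t2.png",a)
b=bot.read_camera("side")[110:310,190:370]
cv2.imwrite("pics/p2.png",np.hstack([cv2.resize(a[140:260,310:420],(458,500)),cv2.resize(b,(342,380),dst=None).__class__(0) if 0 else cv2.resize(b,(342,500))]))
E
```

```text
time_s: 11.0
tcp_pos: [0.5743, -0.3954, 0.3935]
tool_rot: [2.986, -0.97, 0.011]
ft_force: [-0.0, -1.2, 1.2]
width: 0.0681
gripper_force: 0.0
time_s: 12.5
tcp_pos: [0.5743, 0.0283, 0.4103]
tool_rot: [3.138, 0.01, 0.009]
ft_force: [0.2, -1.0, 0.4]
width: 0.0856
gripper_force: 0.0
[-0.04039873 -0.22072958  0.26535318] -89.6470296371991
```

View pics/p2.png

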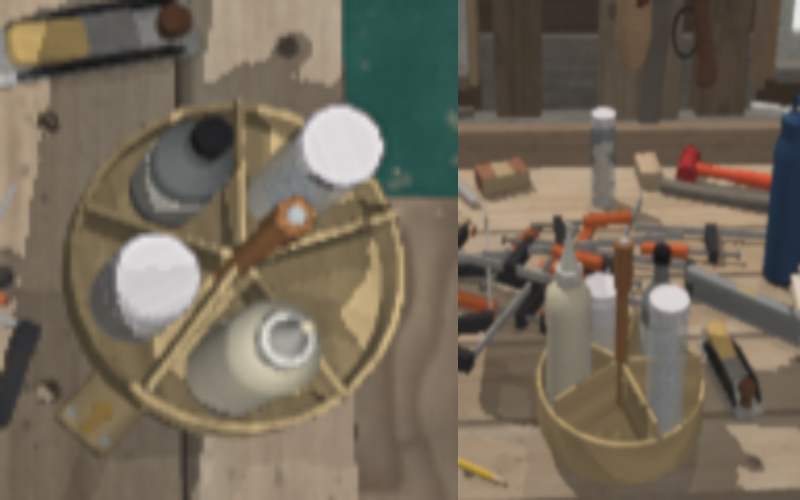

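The jar now stands upright in cell 3 (top view, lid at crop (342,145)), and cell 2 on the right is empty. Next I'll fetch the second jar.

Converted, -0.055 m is -0.88, 0.05 m is 0.8.

```bash
python3 inch.py '[[[-0.16, -0.88, 0, 0, 0, 0], [-0.16, -0.88, 0, 0, 0, 0], [-0.16, -0.88, 0, 0, 0, 0], [-0.16, -0.88, 0, 0, 0, 0], [0, 0, 0.8, 0, 0, 0], [0, 0, 0.8, 0, 0, 0], [0, 0, 0, 0, 0, 0], [0, 0, 0, 0, 0, 0]]]'; python3 -c "
from h import *;print(tool([.534,.248,.144]),yaw())
im=cv2.imread('pics/t2.png');m=(im.min(2)>170).astype(np.uint8)
n,l,st,ce=cv2.connectedComponentsWithStats(m)
for i in range(1,n):
    if 150<st[i,4]<600 and 140<ce[i,0]<420 and 150<ce[i,1]<260: print(st[i],ce[i],onplane('top',*ce[i],.16),onplane('top',*ce[i],.197))"
```

```text
time_s: 13.6
tcp_pos: [0.5361, 0.243, 0.312]
tool_rot: [3.139, -0.003, 0.014]
ft_force: [-1.3, -0.1, 1.2]
width: 0.0861
gripper_force: 0.0
[-0.00363356 -0.00548896  0.16797867] -90.11731709316925
[173 166   9  35 271] [177.22878229 183.13653137] [0.54476715 0.1969255  0.16      ] [0.53621944 0.18907177 0.197     ]
[238 167   9  35 275] [242.01454545 184.29818182] [0.54534076 0.0136136  0.16      ] [0.53677544 0.01138987 0.197     ]
[383 166  19  18 275] [391.69818182 174.55636364] [ 0.58249317 -0.40658489  0.16      ] [ 0.5727868  -0.39590316  0.197     ]
[151 178  18  19 270] [159.38888889 186.78888889] [0.53310607 0.24681752 0.16      ] [0.5249165  0.23743146 0.197     ]
[186 189  45  17 552] [207.04166667 196.33876812] [0.50857837 0.11067111 0.16      ] [0.50114212 0.10546649 0.197     ]
[338 196  20  21 319] [347.2507837  206.02194357] [ 0.4897486  -0.28085107  0.16      ] [ 0.48289067 -0.27403098  0.197     ]
```

```bash
python3 inch.py '[[[-0.048, -0.08, 0.48, 0, 0, 0], [0, 0, 0.72, 0, 0, 0], [0, 0, 0.72, 0, 0, 0], [0, 0, 0.704, 0, 0, 0], [0, 0, 0, 0, 0, 0], [0, 0, 0, 0, 0, 0]]]'; python3 inch.py '[[[0, 0, 0, 0, 0, 0], [0, 0, 0, 0, 0, 0], [0, 0, 0, 0, 0, 0], [0, 0, 0, 0, 0, 0], [0, 0, 0, 0, 0, 0], [0, 0, 0, 0, 0, 0]]]' 0.04 25; python3 inch.py '[[[0, 0, -0.64, 0, 0, 0], [0, 0, -0.96, 0, 0, 0], [0, 0, -0.96, 0, 0, 0], [0, 0, -0.96, 0, 0, 0], [0, 0, -0.96, 0, 0, 0], [0, 0, -0.32, 0, 0, 0], [0, 0, 0, 0, 0, 0]]]'; python3 -c "
from h import *;print(tool([.4945,-.424,.187]),yaw())"
```

```text
time_s: 14.35
tcp_pos: [0.5352, 0.2487, 0.1499]
tool_rot: [3.14, -0.001, 0.018]
ft_force: [-0.1, 0.2, 0.8]
width: 0.0857
gripper_force: 0.0
time_s: 15.1
tcp_pos: [0.5333, 0.2482, 0.1456]
tool_rot: [3.137, -0.001, 0.01]
ft_force: [0.7, -1.7, 2.9]
width: 0.0536
gripper_force: 25.0
time_s: 15.98
tcp_pos: [0.5318, 0.2499, 0.4459]
tool_rot: [3.139, 0.001, 0.012]
ft_force: [0.1, 0.8, -4.1]
width: 0.0536
gripper_force: 24.9
[-0.03946031  0.67319068  0.26049505] -89.98204153697296
```

```bash
python3 inch.py '[[[-0.048, 0.736, 0, 0, 0, 0], [-0.0528, 0.912, 0, 0, 0, 0], [-0.0528, 0.912, 0, 0, 0, 0], [-0.0528, 0.912, 0, 0, 0, 0], [-0.0528, 0.912, 0, 0, 0, 0], [-0.0528, 0.912, 0, 0, 0, 0], [-0.0528, 0.912, 0, 0, 0, 0], [-0.0528, 0.912, 0, 0, 0, 0], [-0.0528, 0.912, 0, 0, 0, 0], [-0.0528, 0.912, 0, 0, 0, 0], [-0.0528, 0.912, 0, 0, 0, 0], [-0.0528, 0.912, 0, 0, 0, 0]]]' && python3 inch.py '[[[0, 0, 0, 0, 0, -0.157], [0, 0, 0, 0, 0, -0.157], [0, 0, 0, 0, 0, -0.157], [0, 0, 0, 0, 0, -0.157], [0, 0, 0, 0, 0, -0.157], [0, 0, 0, 0, 0, -0.157], [0, 0, 0, 0, 0, -0.157], [0, 0, 0, 0, 0, -0.157], [0, 0, 0, 0, 0, -0.157], [0, 0, 0, 0, 0, -0.157], [0, 0, 0, 0, 0, 0], [0, 0, 0, 0, 0, 0]]]'; python3 -c "
from h import *;print(tool([.4945,-.424,.183]),yaw())"
```

```text
time_s: 17.48
tcp_pos: [0.4919, -0.4253, 0.4445]
tool_rot: [3.141, 0.0, 0.005]
ft_force: [0.1, -0.3, -3.0]
width: 0.0535
gripper_force: 25.0
time_s: 18.98
tcp_pos: [0.4922, -0.4236, 0.4459]
tool_rot: [2.223, 2.214, 0.002]
ft_force: [0.5, -0.6, -2.8]
width: 0.0538
gripper_force: 25.0
[1.18013160e-04 1.28345796e-03 2.62956440e-01] -0.2250253546919985
```

```bash
python3 inch.py '[[[0, 0.016, 0.64, 0, 0, 0], [0, 0, 0.88, 0, 0, 0], [0, 0, 0.88, 0, 0, 0], [0, 0, 0.64, 0, 0, 0], [0, 0, 0, 0, 0, 0], [0, 0, 0, 0, 0, 0]]]'; python3 -c "
from h import *;print(tool([.4942,-.4241,.183]),yaw())
a=bot.read_camera('top');b=bot.read_camera('side')[110:310,190:370]
cv2.imwrite('pics/p3.png',np.hstack([cv2.resize(a[140:260,310:420],(458,500)),cv2.resize(b,(342,500))]))"
```

```text
time_s: 19.73
tcp_pos: [0.4944, -0.4245, 0.2599]
tool_rot: [2.217, 2.213, 0.002]
ft_force: [-0.3, 0.5, -1.8]
width: 0.0535
gripper_force: 25.0
[ 0.00081976 -0.00077823  0.07686556] -0.10701108699814837
```

View pics/p3.png

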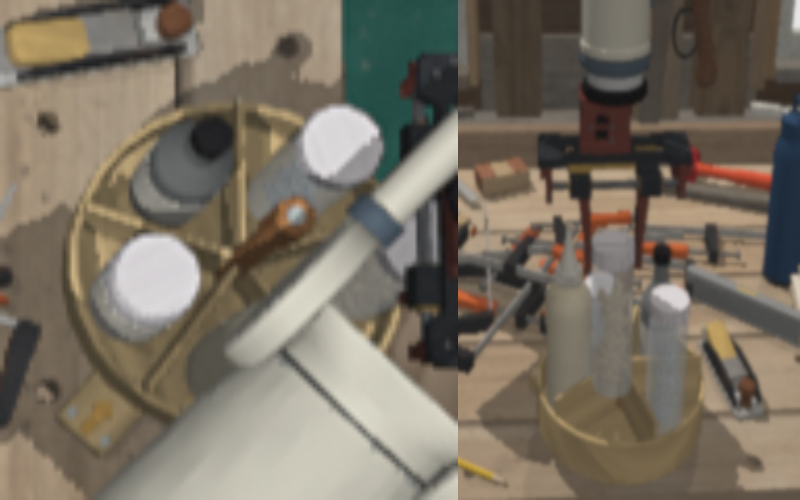

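The jar hangs just inside cell 2, with its foot at right-hand crop (612,395). It clears the glue bottle and the other jar, and the gripper body is about 20 mm from the nozzle.

```bash
python3 inch.py '[[[0, 0, 0.4, 0, 0, 0], [0, 0, 0.4, 0, 0, 0], [0, 0, 0.24, 0, 0, 0], [0, 0, 0.096, 0, 0, 0], [0, 0, 0, 0, 0, 0], [0, 0, 0.048, 0, 0, 0], [0, 0, 0.032, 0, 0, 0], [0, 0, 0.016, 0, 0, 0], [0, 0, 0, 0, 0, 0]]]'
```

```text
time_s: 20.95
tcp_pos: [0.4948, -0.425, 0.1827]
tool_rot: [2.216, 2.213, 0.002]
ft_force: [-1.0, 0.5, 5.4]
width: 0.0538
gripper_force: 25.0
```

```bash
python3 inch.py '[[[0, 0, 0, 0, 0, 0], [0, 0, 0, 0, 0, 0], [0, 0, 0, 0, 0, 0], [0, 0, -0.32, 0, 0, 0], [0, 0, -0.64, 0, 0, 0], [0, 0, -0.8, 0, 0, 0], [0, 0, -0.8, 0, 0, 0], [0, 0, -0.8, 0, 0, 0], [0, 0, 0, 0, 0, 0]]]' 0.068 && python3 inch.py '[[[-0.912, 0, 0, 0, 0, 0], [-0.912, 0, 0, 0, 0, 0], [-0.912, 0, 0, 0, 0, 0], [-0.912, 0, 0, 0, 0, 0], [0, 0, 0, 0, 0, 0], [0, 0, 0, 0, 0, 0]]]' 0.05 && python3 - <<'E'
from h import *
print(yaw())
a=bot.read_camera('top');cv2.imwrite('pics/t4.png',a);b=bot.read_camera('side')[110:310,190:370]
cv2.imwrite('pics/p4.png',np.hstack([cv2.resize(a[140:260,310:420],(458,500)),cv2.resize(b,(342,500))]))
E
```

```text
time_s: 22.08
tcp_pos: [0.4933, -0.4236, 0.3983]
tool_rot: [2.209, 2.207, 0.003]
ft_force: [-0.3, -0.4, 0.8]
width: 0.0676
gripper_force: 0.0
time_s: 22.82
tcp_pos: [0.466, -0.612, 0.3603]
tool_rot: [2.188, 2.186, -0.005]
ft_force: [0.2, 0.1, 0.5]
width: 0.05
gripper_force: 0.0
-0.009416086990175196
```

View pics/p4.png

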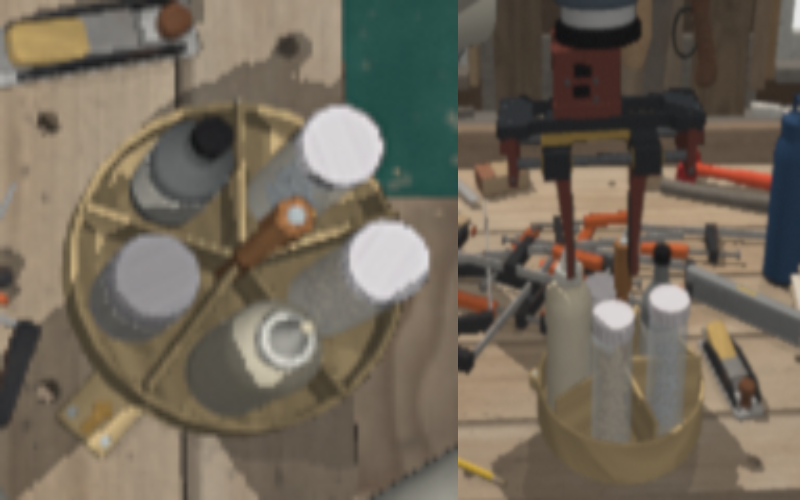

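Both jars stand upright in cells 3 and 2, with lids at crop (342,145) and (388,260). The divider ends haven't moved. Next I'll go above the post.

Converted, 0.05 m is 0.8, 0.01 m is 0.16.

```bash
python3 inch.py '[[[0.8, 0.16, 0, 0, 0, 0], [0.8, 0.16, 0, 0, 0, 0], [0.8, 0.16, 0, 0, 0, -0.16], [0.8, 0.16, 0, 0, 0, -0.16], [0.8, 0.16, 0, 0, 0, 0], [0, 0, 0, 0, 0, 0], [0, 0, 0, 0, 0, 0]]]'; python3 - <<'E'
from h import *
print(tool([.5165,-.354,.214]),yaw());s=bot.get_state()
print(R.from_rotvec(s['tool_rot']).as_matrix()[:,2])
# rotation (tool axes) to upright with closing dir 18.3deg
y=np.radians(18.3);T=np.array([[-np.sin(y),np.cos(y),0],[np.cos(y),np.sin(y),0],[0,0,-1]]).T
print((R.from_rotvec(s['tool_rot']).inv()*R.from_matrix(T)).as_rotvec())
E
```

```text
time_s: 23.8
tcp_pos: [0.4922, -0.3607, 0.3529]
tool_rot: [1.809, 2.506, -0.018]
ft_force: [0.7, -0.6, -0.0]
width: 0.0498
gripper_force: 0.0
[0.00537309 0.02233937 0.13930053] 18.375505966011037
[ 0.03414621 -0.03900964 -0.99865524]
[0.02015961 0.04778826 0.00083635]
```

Next I'll correct the tilt and centre on the post.

```bash
python3 inch.py '[[[0, 0, 0, 0.02, 0.048, 0], [0, 0, 0, 0, 0, 0], [0, 0, 0, 0, 0, 0]]]'; python3 -c "
from h import *;print(tool([.5165,-.354,.214]),yaw());s=bot.get_state()
print(R.from_rotvec(s['tool_rot']).as_matrix()[:,2])
im=cv2.imread('pics/t4.png');e=lambda u,v:onplane('top',u/4.164+310-.38,v/4.167+140-.38,.238);print(e(296,214))"
```

```text
time_s: 24.18
tcp_pos: [0.4921, -0.3621, 0.351]
tool_rot: [-1.84, -2.543, -0.001]
ft_force: [-0.4, 1.1, 0.2]
width: 0.0498
gripper_force: 0.0
[-0.00022899  0.02589592  0.13702104] 18.219204476997565
[-0.00168578  0.00178012 -0.99999699]
[ 0.5171936  -0.35405647  0.238     ]
```

Converted, 0.04 m is 0.64, 0.026 m is 0.416.

```bash
python3 inch.py '[[[0, 0.416, 0, 0, 0, 0], [0, 0, 0.64, 0, 0, 0], [0, 0, 0, 0, 0, 0], [0, 0, 0, 0, 0, 0]]]'; python3 - <<'E'
from h import *
print(tool([.5165,-.354,.214]),yaw())
b=bot.read_camera('side')[150:290,210:350];a=bot.read_camera('top')[140:260,310:420]
cv2.imwrite('pics/p5.png',np.hstack([cv2.resize(b,(500,500)),cv2.resize(a,(300,327)).repeat(1,0) if 0 else cv2.resize(a,(300,500))]))
E
```

```text
time_s: 24.68
tcp_pos: [0.5164, -0.3532, 0.3129]
tool_rot: [-1.84, -2.545, -0.001]
ft_force: [-0.5, -0.2, 0.6]
width: 0.0494
gripper_force: 0.0
[-9.15129207e-04 -7.53876307e-05  9.88598787e-02] 18.250128904328417
```

View pics/p5.png

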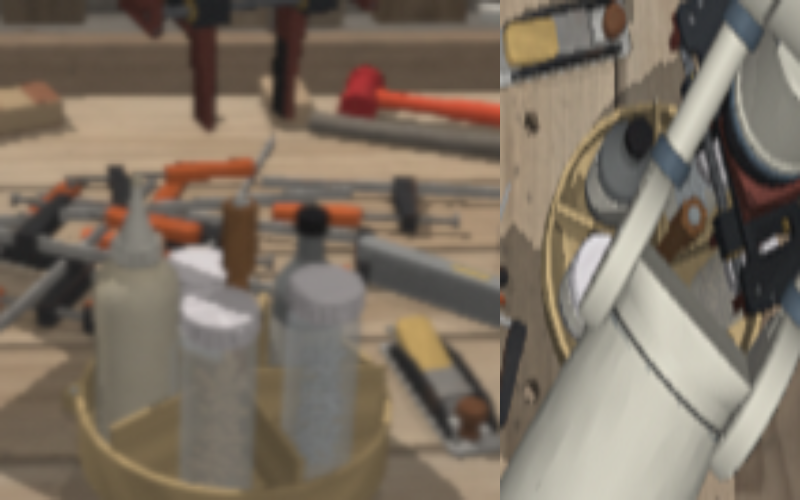

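The open fingers, with tips at crop (205,125) and (287,115), straddle the grip top at (240,205). I'll lower and pinch.

Converted, 0.03 m is 0.48, 0.025 m is 0.4.

```bash
python3 inch.py '[[[-0.016, 0, 0.48, 0, 0, 0], [0, 0, 0.48, 0, 0, 0], [0, 0, 0.4, 0, 0, 0], [0, 0, 0.208, 0, 0, 0], [0, 0, 0, 0, 0, 0]]]' && python3 inch.py '[[[0, 0, 0, 0, 0, 0], [0, 0, 0, 0, 0, 0], [0, 0, 0, 0, 0, 0], [0, 0, 0, 0, 0, 0], [0, 0, 0, 0, 0, 0], [0, 0, 0, 0, 0, 0], [0, 0, 0, 0, 0, 0]]]' 0.012 30; python3 -c "
from h import *;print(yaw(),tool([.5165,-.354,.214]))"
```

```text
time_s: 25.4
tcp_pos: [0.5166, -0.3538, 0.2136]
tool_rot: [-1.839, -2.544, -0.001]
ft_force: [-0.7, -0.3, 0.4]
width: 0.0499
gripper_force: 0.0
time_s: 26.28
tcp_pos: [0.5158, -0.3543, 0.2143]
tool_rot: [-1.84, -2.543, 0.001]
ft_force: [-4.9, -0.4, 3.2]
width: 0.0239
gripper_force: 30.0
18.20834745350712 [2.49134459e-05 7.28276508e-04 3.40791441e-04]
```

```bash
python3 inch.py '[[[0, 0, 0, 0, 0, 0.02], [0, 0, 0, 0, 0, 0.05], [0, 0, 0, 0, 0, 0.07], [0, 0, 0, 0, 0, 0.08], [0, 0, 0, 0, 0, 0.08], [0, 0, 0, 0, 0, 0.08], [0, 0, 0, 0, 0, 0.08], [0, 0, 0, 0, 0, 0.08], [0, 0, 0, 0, 0, 0.08], [0, 0, 0, 0, 0, 0.06], [0, 0, 0, 0, 0, 0.03], [0, 0, 0, 0, 0, 0.018]]]'; python3 inch.py '[[[0, 0, 0, 0, 0, 0], [0, 0, 0, 0, 0, 0], [0, 0, 0, 0, 0, 0], [0, 0, 0, 0, 0, 0]]]'; python3 - <<'E'
from h import *
print(yaw(),tool([.5165,-.354,.214]))
b=bot.read_camera('side');a=bot.read_camera('top');cv2.imwrite("pics/s6.png",b);cv2.imwrite("pics/t6.png",a)
cv2.imwrite('pics/p6.png',np.hstack([cv2.resize(b[150:310,210:350],(400,457)),cv2.resize(a[140:260,310:415],(400,457))]))
f=np.radians(138.6)
for d in(-10,0,10):
  p=np.array([.5165,-.354])+.0737*np.array([np.cos(f+np.radians(d)),np.sin(f+np.radians(d))])
  print(d,p,proj('side',[*p,.262]),proj('top',[*p,.262]))
E
```

```text
time_s: 27.78
tcp_pos: [0.5165, -0.3543, 0.2143]
tool_rot: [-2.626, -1.722, 0.001]
ft_force: [-3.4, -1.8, 4.9]
width: 0.0238
gripper_force: 30.0
time_s: 28.28
tcp_pos: [0.5165, -0.3543, 0.2143]
tool_rot: [-2.626, -1.723, 0.001]
ft_force: [-2.5, -3.3, 5.2]
width: 0.0237
gripper_force: 30.0
-23.46745039248646 [ 0.00027218 -0.00015702  0.00029258]
-10 [ 0.47052007 -0.29640194] [257.98150863 188.45431559] [360.83123423 206.44551926]
0 [ 0.46121681 -0.30526132] [254.61285986 189.92442324] [364.41444485 210.13300653]
10 [ 0.45359331 -0.31560159] [251.85221696 191.65586576] [368.58325755 213.19188124]
```

View pics/p6.png

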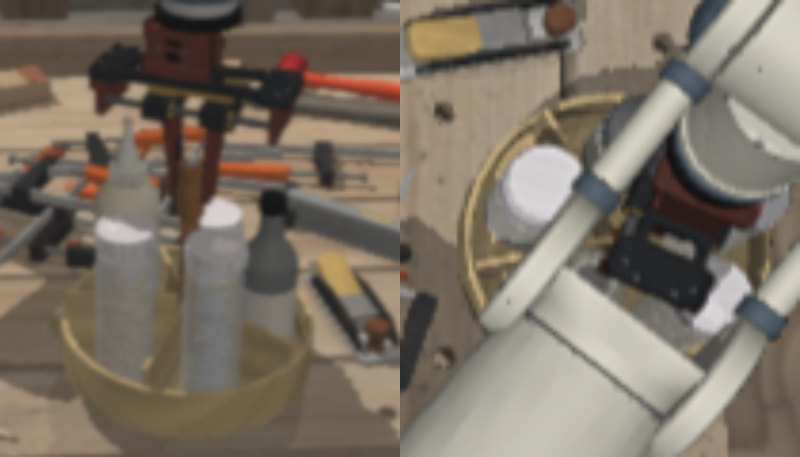

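Side view: the nozzle tip is at about full-image (254.8,192), against a predicted (254.6,190) for the front line. All containers stand upright. One numeric check of the glue bottle's position within its cell and of the dividers, then I hand in.

```bash
python3 - <<'E'
from h import *
c=np.array([.5165,-.354]);f=np.radians(138.65);r=np.array([np.cos(f),np.sin(f)]);t=np.array([-r[1],r[0]])
# cap centre in the first picture (z 0.21..0.24), rotated by the turn made
for z in(.205,.23):
    g=onplane('top',385/6+315-.42,397/6+155-.42,z)[:2]-c
    g=R.from_euler('z',-41.68,degrees=True).as_matrix()[:2,:2]@g;print("glue radial,lateral",g@r,g@t)
for u,v in[(548,105),(478,262)]:
    e=onplane('top',(u-400)*.2625+310,v*.2626+140,.097)[:2]-c;print(np.degrees(np.arctan2(e[1],e[0])),np.linalg.norm(e))
# ray through nozzle tip now, side view at z .262
g=onplane('side',254.8,191,.262)[:2]-c;print("now",g@r,g@t)
E
```

```text
glue radial,lateral 0.07294428700723718 0.0008222141810982145
glue radial,lateral 0.07672530411377544 -0.005590311851377934
28.59422320888048 0.11533780903035191
102.46739742819746 0.11313352080652773
now 0.06918614529281858 0.004758314304715808
```

Both views put the glue bottle within about 5 mm of the front line (limit 16 mm), and the grip is held at 30 N. Handing in.

```bash
python3 inch.py '[[[0, 0, 0, 0, 0, 0], [0, 0, 0, 0, 0, 0]]]'; python3 -c "
from workcell import bot;print(bot.finish_job())"
```

```text
time_s: 28.62
tcp_pos: [0.5165, -0.3543, 0.2143]
tool_rot: [-2.626, -1.723, 0.001]
ft_force: [-2.6, -3.7, 5.1]
width: 0.0241
gripper_force: 30.0
the job is handed in; nothing more can be done
None
```

I handed the job in at 28.6 s: both jars stand in the empty cells, the glue bottle is within about 5 mm of the front line, and the gripper is still holding the grip at 30 N; no verdict was returned.

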